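Park the hot-air nozzles by size

TASK

Put the four square hot-air nozzles away on the parking rack in order of size: one standing upright and centred on each black pad, the widest on the pad next to the brass clamp knob, then narrower and narrower, the narrowest at the other end. Let go of them all.

Things in the scene. Friction and masses are not known exactly. Their poses are not given: they have to be found in the camera images.
- nozzle_24: loose bare-steel hot-air nozzle standing on its square hood, 24 x 24 mm and 20 mm high; a central round collar, 22 mm in diameter with a dark bore, rises from it to 52 mm height (collar and heights are the same on all four nozzles, only the hood's width differs). 35 to 170 g. Origin: centre of the hood's underside; z up along the collar, x and y square to the hood.
- nozzle_34: loose bare-steel hot-air nozzle standing on its square hood, 34 x 34 mm and 20 mm high; a central round collar, 22 mm in diameter with a dark bore, rises from it to 52 mm height (collar and heights are the same on all four nozzles, only the hood's width differs). 35 to 170 g. Origin: centre of the hood's underside; z up along the collar, x and y square to the hood.
- nozzle_44: loose bare-steel hot-air nozzle standing on its square hood, 44 x 44 mm and 20 mm high; a central round collar, 22 mm in diameter with a dark bore, rises from it to 52 mm height (collar and heights are the same on all four nozzles, only the hood's width differs). 35 to 170 g. Origin: centre of the hood's underside; z up along the collar, x and y square to the hood.
- nozzle_54: loose bare-steel hot-air nozzle standing on its square hood, 54 x 54 mm and 20 mm high; a central round collar, 22 mm in diameter with a dark bore, rises from it to 52 mm height (collar and heights are the same on all four nozzles, only the hood's width differs). 35 to 170 g. Origin: centre of the hood's underside; z up along the collar, x and y square to the hood.
- mark_1: black square rubber pad, 62 x 62 mm, fixed on the rack: a parking place, at the row's end on the robot's left (the four are 75 mm apart in a straight row). The rack: an aluminium strip 78 x 400 x 6 mm on a fixed blue mat 3 mm thick; pad tops are 9 mm above the mat. Origin: centre of its top face; x across the rack away from the robot, y along the rack to the robot's left, z up.
- mark_2: black square rubber pad, 62 x 62 mm, fixed on the rack: a parking place, second from the robot's left. Origin: centre of its top face; x across the rack away from the robot, y along the rack to the robot's left, z up.
- mark_3: black square rubber pad, 62 x 62 mm, fixed on the rack: a parking place, third from the robot's left. Origin: centre of its top face; x across the rack away from the robot, y along the rack to the robot's left, z up.
- mark_4: black square rubber pad, 62 x 62 mm, fixed on the rack: a parking place, at the end of the row on the robot's right. Origin: centre of its top face; x across the rack away from the robot, y along the rack to the robot's left, z up.
- clamp_knob: round knurled brass knob, 33 mm in diameter, 22 mm high, fixed on one end of the rack, 64 mm beyond the middle of the last pad, on the row's line. It may be at either end (by mark_1 or by mark_4; the other end has a narrow flat white cap 4 mm high) and shows where the widest nozzle goes. Origin: centre of its underside, z up.

How it is judged:
By the outcome, as a careful person would: the job done as asked, in the order asked, and still so for the second after the job is handed in, with the robot touching nothing.
It also fails if it takes over 99 s, if anything falls off the work surface, if the arm or the gripper's body presses on something with over 40 N, if the wrist force passes 120 N, or if a joint passes its speed limit or range.

ROBOT

A 7-joint arm with a two-finger parallel gripper is mounted at the origin on the work surface. World frame = base frame: x ahead of the robot, y to its left, z up, the work surface at z = 0. Lengths are in m, angles in rad, forces in N, time in s.
With the tool pointing down it reaches from about 0.4 to 0.85 m from the base axis. Payload 10.4 kg.
Tool frame: the origin (TCP) lies at the very end of the fingers, on their centre line; the grasp point (between the pads) lies 19 mm behind it; z points along the fingers, y is the line along which they close (so a half turn about z gives the same grasp; the last joint's range is limited). The gripper opens to 87 mm and grips with 3 to 60 N. Pads are 19 mm wide; open, the fingers measure 117 mm over their backs; the gripper's body (75 mm by 190 mm) begins 51 mm behind the grasp point.
Start: joints at [-1.214, 0.332, -0.065, 1.46, 0.022, 1.35, -0.088], TCP at [0.232, 0.58, 0.223] pointing down, gripper open.
Joint ranges: [-2.6, 2.6], [-0.5, 2.12], [-1.47, 1.34], [0.16, 2.42], [-1.27, 4.41], [0.06, 2.06], [-2.6, 2.6]. Speed limits (rad/s): [2.22, 2.22, 2.79, 2.79, 3.14, 3.14, 3.14].

INTERFACE

Orientations are given as a rotation vector (axis times angle).
In Python, from rig import manip gives the robot as it stands. The module is installed in compiled form; this text tells all that it offers.
- The arm moves only by the tool carry_out, never from a script. Its argument "targets" is a list of rows, each an object with "delta_rot": the turn, a rotation vector about the tool's x, y, z in units of 30 degrees (1.0 is 30 degrees), a list of three; "linear": the shift along the tool's x, y, z in units of 0.4 m (1.0 is 0.4 m), a list of three; "gripper": the closure, from 0 (fully open) to 1 (shut). In form: [{"delta_rot": [wx, wy, wz], "linear": [dx, dy, dz], "gripper": gripper}, ...]. A call has 1 to 10 rows; each row shifts and turns the commanded pose from where the row before left it, along the tool's axes as they then stand; what a row does not reach is not made up. A row lasts 1/12 s, in which the tool goes at most 41.7 mm and 7.16 degrees, less where a joint would pass 70% of its speed; a pose out of reach is approached as far as the arm can. A call with a number of a shift or a turn outside -1 to 1 is refused whole. A call with a gripper value outside its range is refused whole. The fingers move at their own pace and stop on an object; "grip_force" is the grip in N (left out, the last holds). Time passes only in rows, so rows that do not move let the fingers close. It gives the time, the measured TCP pose, the force, the opening and the grip force at its end, in the units of the state.
- manip.state(): the state, without advancing time (a new reading comes with each control period).
- manip.grab_frame(name): name is "scene" or "top" or "wrist"; returns a dict with "color" (384x512x3 uint8, red, green, blue), "z_map" (384x512 float32, m along the optical axis (not along the pixel's ray), 0 where there is no reading), "mtx" (3x3 intrinsics, pixels), "xyz" and "orientation" of the camera in the world; the wrist camera has in their place "mount" (4x4, takes a point from camera to tool coordinates, whose origin is the TCP and whose axes are the flange's). Camera axes: x right, y down, z forward; pixel columns grow to the right and rows downward; lengths in m; the calibration is good to about 2 mm. A picture is of the moment at which its call begins: read the wrist's pose just before it.
- manip.hand_in(): hands the job in; it is judged then, once.
The state is a dict: "t": time; "q": joint angles; "joint_velocities": joint speeds; "effort": joint torques, N m; "tcp_pos": TCP position; "tool_rot": TCP orientation; "force": force on the tool from outside, world axes, zero at the start; "torque": the same for the moment, N m; "width": opening from 0.0 (shut) to 1.0 (fully open); "grasp_force": force on a finger pad.
Only numpy, scipy, OpenCV 4.12 (cv2) and the standard library are available. Lean on these libraries where they do the work, as an engineer would, in place of code of your own. Each camera call takes 0.05 s, during which the arm holds its last target. There are 200 camera calls.

## Working session

There is one attempt and no reset: what is moved stays moved. The work goes in short steps, Python scripts to look and compute and a tool call to move; the robot and the scene stay as the last step left them, time stands still between calls to the robot, and variables do not carry over. Pictures are saved under pics/ and viewed, at most 14 in all, crops included, and the job is handed in when it is done.

Besides the shell and the picture viewer there is one more tool, called after "Request:" as name(argument=value, ...) on one line, values as JSON. carry_out: Moves the arm, as the interface text tells. Shifts and turns lie within -1 to 1; 1 stands for 0.4 m of shift or 30 degrees of turn. Its arguments: {"type":"object","properties":{"targets":{"type":"array","items":{"type":"object","properties":{"delta_rot":{"type":"array","items":{"type":"number","minimum":-1,"maximum":1}},"linear":{"type":"array","items":{"type":"number","minimum":-1,"maximum":1}},"gripper":{"type":"number"}}}},"grip_force":{"type":"number"}},"required":["targets"]}

```bash
mkdir -p pics; cat > h.py <<'E'
import numpy as np, cv2
from scipy.spatial.transform import Rotation as R
from rig import manip
def grab(n,f=None):
    s=manip.state(); d=manip.grab_frame(n)
    if 'mount' in d:
        T=np.eye(4);T[:3,:3]=R.from_rotvec(s['tool_rot']).as_matrix();T[:3,3]=s['tcp_pos'];T=T@d['mount']
    else:
        T=np.eye(4);o=np.array(d['orientation'],float)
        T[:3,:3]=o if o.shape==(3,3) else (R.from_rotvec(o) if o.size==3 else R.from_quat(o)).as_matrix();T[:3,3]=d['xyz']
    if f: cv2.imwrite('pics/'+f+'.png',d['color'][:,:,::-1]); np.savez('pics/'+f+'.npz',c=d['color'],z=d['z_map'],K=d['mtx'],T=T)
    return d,T
def pts(z,K,T):
    v,u=np.mgrid[:z.shape[0],:z.shape[1]]
    P=np.stack([(u-K[0,2])/K[0,0]*z,(v-K[1,2])/K[1,1]*z,z],-1)
    return P@T[:3,:3].T+T[:3,3]
def onplane(u,v,h,K,T):
    r=T[:3,:3]@np.linalg.inv(K)@[u,v,1]; return T[:3,3]+r*(h-T[2,3])/r[2]
E
python3 - <<'E'
from h import *
s=manip.state(); print(s)
for n in('scene','top'):
    d,T=grab(n,n+'0'); print(n,d.get('orientation'),T.round(3),d['mtx'])
E
```

```text
{'t': 0.0, 'q': array([-1.21361588,  0.33287732, -0.06470234,  1.46095031,  0.02158049,
        1.34986609, -0.08853466]), 'joint_velocities': array([ 3.85240429e-04, -8.13442060e-04,  7.50006665e-05,  8.97888478e-04,
        1.42035573e-03,  1.46841528e-04,  1.29028269e-03]), 'effort': array([ 4.51810856e-04, -6.23261046e+01,  2.48829753e-02, -3.89905715e+01,
       -6.12583640e-02,  3.98975029e-02,  1.69563787e-04]), 'tcp_pos': array([0.23155381, 0.58011296, 0.22174623]), 'tool_rot': array([-5.92961053e-01, -3.08489936e+00,  2.18159159e-03]), 'force': array([ 1.40513308,  1.03916641, -0.40526017]), 'torque': array([ 0.03686778,  0.04713081, -0.00087924]), 'grasp_force': 0.0, 'width': 0.9939254239178688}
scene [-1.47582706 -2.35437047  0.63366578] [[-0.433  0.774 -0.463  0.949]
 [ 0.901  0.378 -0.211  0.164]
 [ 0.012 -0.508 -0.861  0.781]
 [ 0.     0.     0.     1.   ]] [[395.42625536   0.         247.97028304]
 [  0.         395.42625536 190.81622309]
 [  0.           0.           1.        ]]
top [-2.13639079  2.18935047 -0.1355535 ] [[-0.025 -0.993  0.119  0.451]
 [-1.     0.024 -0.008  0.013]
 [ 0.005 -0.119 -0.993  0.887]
 [ 0.     0.     0.     1.   ]] [[396.65578454   0.         260.96335976]
 [  0.         396.65578454 194.26262117]
 [  0.           0.           1.        ]]
```

View pics/top0.png

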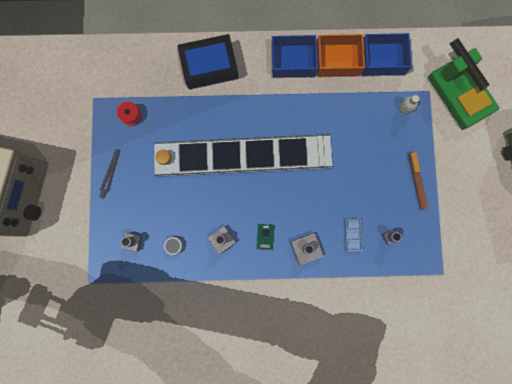

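View pics/scene0.png

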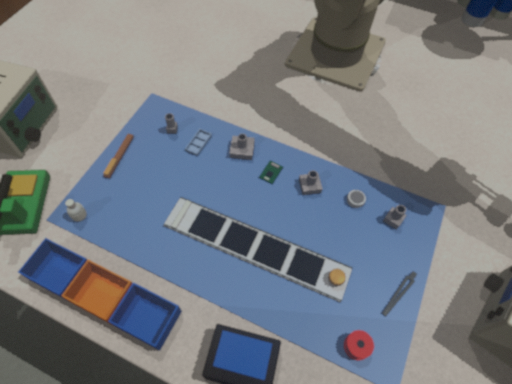

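Top view: the knob (163,157) is at the robot's left, so the widest goes on mark_1. The nozzles are at about (130,241), (222,239), (308,248) and (394,237), and the pads at (193,157) to (293,152). Next I measure from depth and an enlarged crop.

```bash
python3 - <<'E'
from h import *
for n in('top0','scene0'):
    f=np.load(f'pics/{n}.npz'); P=pts(f['z'],f['K'],f['T']); hsv=cv2.cvtColor(f['c'],cv2.COLOR_RGB2HSV)
    print(n,'mat z',np.median(P[(hsv[...,1]>120)&(abs(hsv[...,0].astype(int)-108)<12)&(P[...,2]<.02)&(P[...,2]>-.02)][:,2]))
    # collar tops
    m=((P[...,2]>.046)&(P[...,2]<.065)&(P[...,0]>.2)&(P[...,0]<.42)&(abs(P[...,1])<.42)&(f['z']>0)).astype(np.uint8)
    k,l,st,c=cv2.connectedComponentsWithStats(m)
    for i in range(1,k):
        if st[i,4]>8: q=P[l==i]; print('collar',st[i,4],c[i].round(1),q.mean(0).round(4),((q.min(0)+q.max(0))/2).round(4))
    m=((P[...,2]>.015)&(P[...,2]<.03)&(P[...,0]>.2)&(P[...,0]<.42)&(abs(P[...,1])<.42)&(f['z']>0)).astype(np.uint8)
    k,l,st,c=cv2.connectedComponentsWithStats(m)
    for i in range(1,k):
        if st[i,4]>25:
            q=P[l==i]; print('hood',st[i,4],np.median(q[:,2]).round(4),cv2.minAreaRect((q[:,:2]*1000).astype(np.float32)))
    m=((hsv[...,2]<60)&(P[...,0]>.45)&(P[...,0]<.65)&(abs(P[...,1])<.25)).astype(np.uint8)
    k,l,st,c=cv2.connectedComponentsWithStats(m)
    for i in range(1,k):
        if st[i,4]>150: q=P[l==i]; print('pad',st[i,4],c[i].round(1),np.median(q[:,2]).round(4),[np.round(x,1) for x in cv2.minAreaRect((q[:,:2]*1000).astype(np.float32))])
f=np.load('pics/top0.npz')['c'][:,:,::-1]
a=[cv2.resize(f[y-24:y+24,x-32:x+32],None,fx=6,fy=6,interpolation=cv2.INTER_CUBIC) for x,y in((130,241),(222,239),(308,248),(394,237))]
cv2.imwrite('pics/crop1.png',np.vstack([np.hstack(a[:2]),np.hstack(a[2:])]))
E
```

```text
top0 mat z 0.0028186401899259472
hood 150 0.023 ((410.6997375488281, -94.26287841796875), (17.90951156616211, 56.530799865722656), 1.6590092182159424)
pad 354 [259.4 159.5] 0.0118 [array([550.7,   9.7]), array([ 56.3, 198.7]), np.float64(88.6)]
pad 336 [292.8 158.4] 0.0117 [array([549.4, -45.2]), array([ 62.7, 219.2]), np.float64(75.2)]
pad 399 [192.7 161.9] 0.0117 [array([564.7,  86. ]), array([262. ,  62.7]), np.float64(46.2)]
pad 377 [226.2 160.7] 0.0117 [array([550. ,  64.6]), array([213.8,  61.5]), np.float64(11.6)]
scene0 mat z 0.0037809140850308953
hood 51 0.0237 ((412.519287109375, -79.44727325439453), (21.58527183532715, 16.97344207763672), 25.467830657958984)
pad 298 [241.6 233.1] 0.0126 [array([635.5,   8.2]), array([28.7, 54.8]), np.float64(0.2)]
pad 344 [274.  247.1] 0.0125 [array([634.8,  82.6]), array([31.2, 54.7]), np.float64(1.3)]
pad 343 [306.9 261.5] 0.0125 [array([634.2, 157.2]), array([54.9, 31.9]), np.float64(89.1)]
```

View pics/crop1.png

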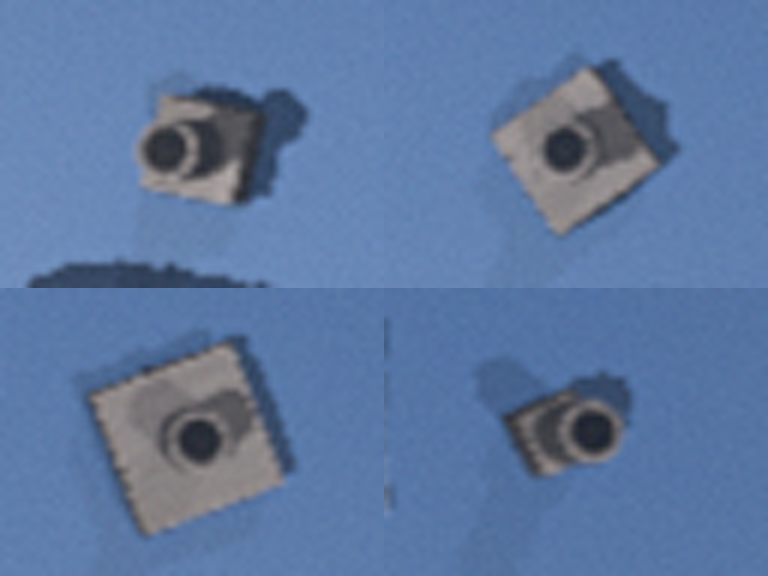

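The crop shows bore centres at about (125.6,241.6), (219.9,239.3), (308.9,248.9) and (396.2,236.6). By apparent size, left to right, they are 34, 44, 54 and 24. My search region was cut too tight in x, so I'll widen it and refine with both views.

```bash
python3 - <<'E'
from h import *
for n in('top0','scene0'):
    f=np.load(f'pics/{n}.npz'); K,T=f['K'],f['T'];P=pts(f['z'],K,T); hsv=cv2.cvtColor(f['c'],cv2.COLOR_RGB2HSV)
    def comps(m,a):
        k,l,st,c=cv2.connectedComponentsWithStats(m.astype(np.uint8))
        return [(c[i].round(1),P[l==i]) for i in range(1,k) if st[i,4]>a]
    reg=(P[...,0]>.28)&(P[...,0]<.52)&(abs(P[...,1])<.42)&(f['z']>0)
    for c,q in comps(reg&(P[...,2]>.047)&(P[...,2]<.07),8): print(n,'collar',len(q),c,q.mean(0).round(4),((q.min(0)+q.max(0))/2).round(4),np.percentile(q[:,2],90).round(4))
    for c,q in comps(reg&(P[...,2]>.018)&(P[...,2]<.03),25):
        r=cv2.minAreaRect((q[:,:2]*1000).astype(np.float32)); print(n,'hood',c,len(q),np.median(q[:,2]).round(4),[np.round(x,1) for x in r])
    for c,q in comps((hsv[...,2]<60)&(P[...,0]>.53)&(P[...,0]<.75)&(abs(P[...,1])<.3)&(P[...,2]<.03)&(P[...,2]>.006),150): print(n,'pad',c,np.median(q[:,2]).round(4),[np.round(x,1) for x in cv2.minAreaRect((q[:,:2]*1000).astype(np.float32))],len(q))
    for c,q in comps((P[...,0]>.53)&(P[...,0]<.75)&(abs(P[...,1])<.3)&(P[...,2]>.024)&(P[...,2]<.05),20): print(n,'knob?',c,q.mean(0).round(4))
    if n=='top0':
        for u,v in((125.6,241.6),(219.9,239.3),(308.9,248.9),(396.2,236.6)): print('bore',onplane(u,v,.055,K,T).round(4))
E
```

```text
top0 collar 91 [395.1 236.7] [ 0.4548 -0.2714  0.0545] [ 0.4551 -0.2723  0.0534] 0.0564
top0 collar 84 [219.5 239.7] [0.4576 0.0953 0.0545] [0.4579 0.0956 0.0531] 0.0566
top0 collar 96 [125.4 241.6] [0.4585 0.2908 0.0545] [0.4587 0.2917 0.0529] 0.0566
top0 collar 91 [308.  249.2] [ 0.4335 -0.0884  0.0546] [ 0.4337 -0.0884  0.0526] 0.0566
top0 hood [221.  239.9] 322 0.0224 [array([457.5,  95.8]), array([44. , 43.7]), np.float64(33.8)]
top0 hood [387.8 236.9] 49 0.0227 [array([ 454.6, -272.3]), array([24. , 24.3]), np.float64(22.0)]
top0 hood [131.9 241.6] 151 0.0228 [array([458.2, 291.4]), array([34. , 33.9]), np.float64(77.3)]
top0 hood [306.1 248.9] 532 0.0227 [array([433.4, -88.7]), array([53.9, 54.1]), np.float64(19.4)]
top0 hood [171.7 245.8] 179 0.0194 [array([446.9, 200.6]), array([35.7, 38.2]), np.float64(44.4)]
top0 pad [292.5 152. ] 0.0116 [array([649.9, -66.9]), array([59.1, 59.3]), np.float64(1.9)] 665
top0 pad [259.3 153.6] 0.0118 [array([648.1,   7.4]), array([59.7, 58.6]), np.float64(1.7)] 657
top0 pad [226.  155.1] 0.0117 [array([646.3,  82.4]), array([58.9, 58.7]), np
[... 969 characters left out ...]
4(32.5)]
scene0 hood [355.7 196.9] 193 0.0199 [array([448.4, 200.1]), array([36.2, 35.9]), np.float64(28.2)]
scene0 hood [393.3 217.6] 150 0.0234 [array([459.5, 289.7]), array([33.4, 35.4]), np.float64(76.8)]
scene0 pad [210.6 226.8] 0.0126 [array([651.5, -61.3]), array([53.6, 46. ]), np.float64(3.7)] 289
scene0 pad [238.7 238.5] 0.0126 [array([649.4,   8.2]), array([55.9, 55.2]), np.float64(1.4)] 605
scene0 pad [271.4 252.4] 0.0126 [array([647.7,  83. ]), array([57.1, 54.7]), np.float64(1.5)] 653
scene0 pad [304.6 266.5] 0.0126 [array([645.8, 157.4]), array([56. , 54.9]), np.float64(0.3)] 609
scene0 knob? [336.4 276.1] [0.6447 0.2202 0.0307]
scene0 knob? [355.9 336.6] [0.7377 0.289  0.0335]
```

```bash
cat >> h.py <<'E'
def plan(x,y,z,psi,s=None):
    "rotate first (rows of delta_rot), then shift in the new tool frame"
    s=s or manip.state(); p=np.radians(psi); c,si=np.cos(p),np.sin(p)
    G=np.array([[-si,c,0],[c,si,0],[0,0,-1]],float).T
    C=R.from_rotvec(s['tool_rot']).as_matrix()
    rv=R.from_matrix(C.T@G).as_rotvec()/np.radians(30)
    d=G.T@(np.array([x,y,z])-s['tcp_pos'])/.4
    print('t',round(s['t'],2),'tcp',s['tcp_pos'].round(4),'w',round(s['width'],3),'F',s['force'].round(1),'rot total',rv.round(3),'lin total',d.round(4),'min rows rot/lin',round(np.linalg.norm(rv)*30/7.16,1),round(np.linalg.norm(d)*.4/.0417,1))
E
python3 -c "
from h import *
plan(.459,.2905,.15,-13)"
```

```text
t 0.1 tcp [0.2316 0.5801 0.2218] w 0.998 F [-0.5 -0.6 -0.5] rot total [-2.000e-03  2.000e-03  2.708e+00] lin total [-0.5776  0.7169  0.1796] min rows rot/lin 11.3 9.0
```

Request:
carry_out(targets=[{"delta_rot":[0,0,0.22],"linear":[0,0,0],"gripper":0},{"delta_rot":[0,0,0.22],"linear":[0,0,0],"gripper":0},{"delta_rot":[0,0,0.22],"linear":[0,0,0],"gripper":0},{"delta_rot":[0,0,0.22],"linear":[0,0,0],"gripper":0},{"delta_rot":[0,0,0.22],"linear":[0,0,0],"gripper":0},{"delta_rot":[0,0,0.22],"linear":[0,0,0],"gripper":0},{"delta_rot":[0,0,0.22],"linear":[0,0,0],"gripper":0},{"delta_rot":[0,0,0.22],"linear":[0,0,0],"gripper":0},{"delta_rot":[0,0,0.22],"linear":[0,0,0],"gripper":0},{"delta_rot":[0,0,0.22],"linear":[0,0,0],"gripper":0}])

```text
t: 0.93
tcp_pos: [0.2316, 0.5802, 0.2221]
tool_rot: [2.184, 2.258, -0.001]
force: [-0.7, 0.1, -0.7]
width: 0.997
grasp_force: 0.0
```

Request:
carry_out(targets=[{"delta_rot":[0,0,0.22],"linear":[0,0,0],"gripper":0},{"delta_rot":[0,0,0.22],"linear":[0,0,0],"gripper":0},{"delta_rot":[0,0,0.07],"linear":[0,0,0],"gripper":0},{"linear":[-0.0578,0.0717,0.018],"delta_rot":[0,0,0],"gripper":0},{"linear":[-0.0578,0.0717,0.018],"delta_rot":[0,0,0],"gripper":0},{"linear":[-0.0578,0.0717,0.018],"delta_rot":[0,0,0],"gripper":0},{"linear":[-0.0578,0.0717,0.018],"delta_rot":[0,0,0],"gripper":0},{"linear":[-0.0578,0.0717,0.018],"delta_rot":[0,0,0],"gripper":0},{"linear":[-0.0578,0.0717,0.018],"delta_rot":[0,0,0],"gripper":0},{"linear":[0,0,0],"delta_rot":[0,0,0],"gripper":0}])

```text
t: 1.77
tcp_pos: [0.3731, 0.399, 0.178]
tool_rot: [2.466, 1.94, -0.003]
force: [0.5, -0.4, -1.4]
width: 1.003
grasp_force: 0.0
```

```bash
python3 -c "
from h import *
plan(.459,.2905,.15,-13)"
```

```text
t 1.77 tcp [0.3731 0.399  0.178 ] w 1.003 F [ 0.5 -0.4 -1.4] rot total [ 0.003  0.007 -0.021] lin total [-0.2161  0.2702  0.07  ] min rows rot/lin 0.1 3.4
```

Request:
carry_out(targets=[{"linear":[-0.054,0.0676,0.0175],"delta_rot":[0,0,-0.02],"gripper":0},{"linear":[-0.054,0.0676,0.0175],"delta_rot":[0,0,0],"gripper":0},{"linear":[-0.054,0.0676,0.0175],"delta_rot":[0,0,0],"gripper":0},{"linear":[-0.054,0.0676,0.0175],"delta_rot":[0,0,0],"gripper":0},{"linear":[0,0,0],"delta_rot":[0,0,0],"gripper":0},{"linear":[0,0,0],"delta_rot":[0,0,0],"gripper":0}])

```text
t: 2.27
tcp_pos: [0.4555, 0.2965, 0.1508]
tool_rot: [2.453, 1.962, -0.002]
force: [-0.7, 0.5, -0.8]
width: 1.0
grasp_force: 0.0
```

```bash
cat >> h.py <<'E'
def find(P,z,x0,y0,r=.05,base=.003):
    "hood rectangle (top face) near x0,y0; base = height of the support"
    m=(np.hypot(P[...,0]-x0,P[...,1]-y0)<r)&(z>0)
    h=P[m&(P[...,2]>base+.015)&(P[...,2]<base+.027)]; c=P[m&(P[...,2]>base+.044)&(P[...,2]<base+.06)]
    if len(h)>5: print(' hood z',np.median(h[:,2]).round(4),[np.round(x,1) for x in cv2.minAreaRect((h[:,:2]*1000).astype(np.float32))],len(h))
    if len(c)>5: print(' collar',((c.min(0)+c.max(0))/2*1000).round(1),'top',np.percentile(c[:,2],80).round(4),len(c))
E
python3 -c "
from h import *
plan(.459,.2905,.15,-13)
d,T=grab('wrist','w1'); print(T.round(3)); P=pts(d['z_map'],d['mtx'],T); find(P,d['z_map'],.459,.2905)"
```

```text
t 2.27 tcp [0.4555 0.2965 0.1508] w 1.0 F [-0.7  0.5 -0.8] rot total [-0.001  0.002  0.01 ] lin total [-0.0128  0.0118  0.002 ] min rows rot/lin 0.0 0.2
[[ 0.976 -0.212 -0.059  0.472]
 [-0.22  -0.94  -0.26   0.367]
 [-0.     0.267 -0.964  0.314]
 [ 0.     0.     0.     1.   ]]
 hood z 0.0245 [array([458., 291.]), array([33.9, 34. ]), np.float64(76.8)] 709
 collar [458.  291.1  53. ] top 0.0574 541
```

View pics/w1.png

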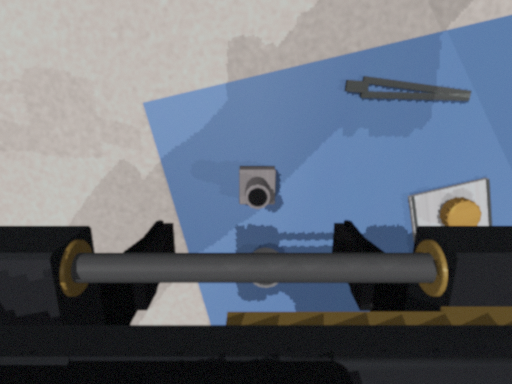

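The wrist view shows the 34 mm nozzle at (258,190) between the fingers. It measures (0.458, 0.291), in agreement with the top view. Correct and descend.

Request:
carry_out(targets=[{"linear":[-0.0113,0.0093,0.0],"delta_rot":[0,0,0.01],"gripper":0},{"linear":[0,0,0.04],"delta_rot":[0,0,0],"gripper":0},{"linear":[0,0,0.04],"delta_rot":[0,0,0],"gripper":0},{"linear":[0,0,0.04],"delta_rot":[0,0,0],"gripper":0},{"linear":[0,0,0.04],"delta_rot":[0,0,0],"gripper":0},{"linear":[0,0,0.04],"delta_rot":[0,0,0],"gripper":0},{"linear":[0,0,0.03],"delta_rot":[0,0,0],"gripper":0},{"linear":[0,0,0.02],"delta_rot":[0,0,0],"gripper":0},{"linear":[0,0,0],"delta_rot":[0,0,0],"gripper":0},{"linear":[0,0,0],"delta_rot":[0,0,0],"gripper":0}])

```text
t: 3.15
tcp_pos: [0.4572, 0.2936, 0.0515]
tool_rot: [-2.454, -1.961, 0.0]
force: [-0.1, 0.4, 0.5]
width: 1.002
grasp_force: 0.0
```

```bash
python3 -c "
from h import *
plan(.458,.291,.029,-13)"
```

```text
t 3.15 tcp [0.4572 0.2936 0.0515] w 1.002 F [-0.1  0.4  0.5] rot total [-0.     0.     0.009] lin total [-0.006   0.0034  0.0563] min rows rot/lin 0.0 0.5
```

Request:
carry_out(targets=[{"linear":[-0.006,0.0034,0.02],"delta_rot":[0,0,0.01],"gripper":0},{"linear":[0,0,0.02],"delta_rot":[0,0,0],"gripper":0},{"linear":[0,0,0.016],"delta_rot":[0,0,0],"gripper":0},{"linear":[0,0,0],"delta_rot":[0,0,0],"gripper":0},{"linear":[0,0,0],"delta_rot":[0,0,0],"gripper":0},{"linear":[0,0,0],"delta_rot":[0,0,0],"gripper":0}])

```text
t: 3.65
tcp_pos: [0.4582, 0.2908, 0.0291]
tool_rot: [-2.46, -1.954, -0.0]
force: [0.3, 0.9, -0.6]
width: 0.998
grasp_force: 0.0
```

```bash
python3 -c "
from h import *
plan(.458,.291,.029,-13)"
```

```text
t 3.65 tcp [0.4582 0.2908 0.0291] w 0.998 F [ 0.3  0.9 -0.6] rot total [ 0.    -0.    -0.002] lin total [ 0.0004 -0.0006  0.0002] min rows rot/lin 0.0 0.0
```

Request:
carry_out(grip_force=20, targets=[{"linear":[0,0,0],"delta_rot":[0,0,0],"gripper":1},{"linear":[0,0,0],"delta_rot":[0,0,0],"gripper":1},{"linear":[0,0,0],"delta_rot":[0,0,0],"gripper":1},{"linear":[0,0,0],"delta_rot":[0,0,0],"gripper":1},{"linear":[0,0,0],"delta_rot":[0,0,0],"gripper":1},{"linear":[0,0,0],"delta_rot":[0,0,0],"gripper":1},{"linear":[0,0,0],"delta_rot":[0,0,0],"gripper":1},{"linear":[0,0,0],"delta_rot":[0,0,0],"gripper":1},{"linear":[0,0,0],"delta_rot":[0,0,0],"gripper":1}])

```text
t: 4.4
tcp_pos: [0.4581, 0.2907, 0.029]
tool_rot: [-2.46, -1.954, -0.0]
force: [0.4, 0.3, 0.1]
width: 0.401
grasp_force: 0.0
```

```bash
python3 -c "
from h import *
plan(.6488,.0077,.150,1.4)"
```

```text
t 4.4 tcp [0.4581 0.2907 0.029 ] w 0.401 F [0.4 0.3 0.1] rot total [ 0.    -0.    -0.482] lin total [-0.7189  0.4593 -0.3026] min rows rot/lin 2.0 8.7
```

Request:
carry_out(targets=[{"linear":[0,0,0],"delta_rot":[0,0,0],"gripper":1},{"linear":[0,0,0],"delta_rot":[0,0,0],"gripper":1},{"linear":[0,0,0],"delta_rot":[0,0,0],"gripper":1},{"linear":[0,0,0],"delta_rot":[0,0,0],"gripper":1},{"linear":[0,0,0],"delta_rot":[0,0,0],"gripper":1},{"linear":[0,0,0],"delta_rot":[0,0,0],"gripper":1}])

```text
t: 4.9
tcp_pos: [0.4581, 0.2907, 0.0289]
tool_rot: [-2.46, -1.954, 0.0]
force: [-0.1, 0.6, -1.2]
width: 0.244
grasp_force: 20.0
```

Request:
carry_out(targets=[{"linear":[0,0,-0.03],"delta_rot":[0,0,0],"gripper":1},{"linear":[0,0,-0.06],"delta_rot":[0,0,0],"gripper":1},{"linear":[0,0,-0.07],"delta_rot":[0,0,0],"gripper":1},{"linear":[0,0,-0.07],"delta_rot":[0,0,0],"gripper":1},{"linear":[0,0,-0.07],"delta_rot":[0,0,0],"gripper":1},{"linear":[0,0,0],"delta_rot":[0,0,-0.16],"gripper":1},{"linear":[0,0,0],"delta_rot":[0,0,-0.16],"gripper":1},{"linear":[0,0,0],"delta_rot":[0,0,-0.16],"gripper":1},{"linear":[0,0,0],"delta_rot":[0,0,0],"gripper":1}])

```text
t: 5.65
tcp_pos: [0.4582, 0.2906, 0.15]
tool_rot: [-2.191, -2.251, -0.001]
force: [-0.7, 0.1, -0.2]
width: 0.246
grasp_force: 20.0
```

Request:
carry_out(targets=[{"linear":[-0.06,0.038,0],"delta_rot":[0,0,0],"gripper":1},{"linear":[-0.075,0.048,0],"delta_rot":[0,0,0],"gripper":1},{"linear":[-0.075,0.048,0],"delta_rot":[0,0,0],"gripper":1},{"linear":[-0.075,0.048,0],"delta_rot":[0,0,0],"gripper":1},{"linear":[-0.075,0.048,0],"delta_rot":[0,0,0],"gripper":1},{"linear":[-0.075,0.048,0],"delta_rot":[0,0,0],"gripper":1},{"linear":[-0.075,0.048,0],"delta_rot":[0,0,0],"gripper":1},{"linear":[-0.075,0.048,0],"delta_rot":[0,0,0],"gripper":1},{"linear":[-0.075,0.048,0],"delta_rot":[0,0,0],"gripper":1},{"linear":[-0.058,0.037,0],"delta_rot":[0,0,0],"gripper":1}])

```text
t: 6.48
tcp_pos: [0.6494, 0.0047, 0.1495]
tool_rot: [2.2, 2.241, -0.001]
force: [-0.1, -0.2, -0.3]
width: 0.247
grasp_force: 20.0
```

Request:
carry_out(targets=[{"linear":[0,0,0],"delta_rot":[0,0,0],"gripper":1},{"linear":[0,0,0],"delta_rot":[0,0,0],"gripper":1},{"linear":[0,0,0],"delta_rot":[0,0,0],"gripper":1}])

```text
t: 6.73
tcp_pos: [0.6482, 0.0084, 0.149]
tool_rot: [-2.197, -2.245, -0.0]
force: [0.6, 0.8, -1.7]
width: 0.246
grasp_force: 20.0
```

```bash
python3 -c "
from h import *
plan(.6488,.0077,.150,1.4)
s=manip.state(); print(s['grasp_force'],s['q'].round(2))
d,T=grab('wrist','w2'); P=pts(d['z_map'],d['mtx'],T); find(P,d['z_map'],.6488,.0077,base=.122)
h=cv2.cvtColor(d['color'],cv2.COLOR_RGB2HSV)
m=((h[...,2]<60)&(P[...,2]<.02)&(P[...,2]>.008)).astype(np.uint8)
k,l,st,c=cv2.connectedComponentsWithStats(m)
for i in range(1,k):
  if st[i,4]>300: print(st[i],[np.round(x,1) for x in cv2.minAreaRect((P[l==i][:,:2]*1000).astype(np.float32))])
"
```

```text
t 6.73 tcp [0.6482 0.0084 0.149 ] w 0.246 F [ 0.6  0.8 -1.7] rot total [-0.001 -0.001 -0.005] lin total [-0.0018  0.0016 -0.0025] min rows rot/lin 0.0 0.0
19.986419398337603 [-0.44  0.46  0.48  1.51 -0.22  1.23  0.09]
 hood z 0.1444 [array([647.8,  16.7]), array([33.8, 18.9]), np.float64(1.8)] 1298
 collar [648.1  15.  174. ] top 0.1773 1418
[ 217    0   72   47 3213] [array([644.4, 145.3]), array([59.9, 36.1]), np.float64(1.1)]
[ 441    0   12  138 1066] [array([816. , 110.6]), array([  2.8, 115.9]), np.float64(11.3)]
[ 219   65   68   69 4470] [array([646.2,  82.6]), array([59.5, 59.2]), np.float64(1.4)]
[ 222  150   63   51 2799] [array([647.8,  13.1]), array([59. , 49.1]), np.float64(0.9)]
```

View pics/w2.png

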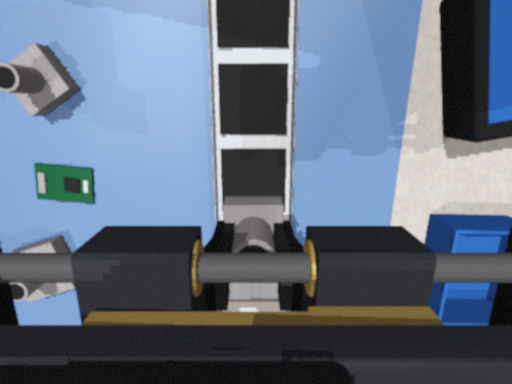

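The wrist view shows the hood centred over pad 3, in line with the pads at columns 222–285. Lowering it.

Request:
carry_out(targets=[{"linear":[-0.003,0,0.04],"delta_rot":[0,0,0],"gripper":1},{"linear":[0,0,0.06],"delta_rot":[0,0,0],"gripper":1},{"linear":[0,0,0.06],"delta_rot":[0,0,0],"gripper":1},{"linear":[0,0,0.05],"delta_rot":[0,0,0],"gripper":1},{"linear":[0,0,0.03],"delta_rot":[0,0,0],"gripper":1},{"linear":[0,0,0.016],"delta_rot":[0,0,0],"gripper":1},{"linear":[0,0,0],"delta_rot":[0,0,0],"gripper":1},{"linear":[0,0,0],"delta_rot":[0,0,0],"gripper":1},{"linear":[0,0,0],"delta_rot":[0,0,0],"gripper":1},{"linear":[0,0,0],"delta_rot":[0,0,0],"gripper":1}])

```text
t: 7.62
tcp_pos: [0.6492, 0.0067, 0.0479]
tool_rot: [2.195, 2.246, 0.003]
force: [0.1, -0.2, -1.1]
width: 0.243
grasp_force: 20.0
```

```bash
python3 -c "
from h import *
plan(.648,.0072,.038,1.4)"
```

```text
t 7.62 tcp [0.6492 0.0067 0.0479] w 0.243 F [ 0.1 -0.2 -1.1] rot total [ 0.004 -0.001 -0.002] lin total [ 0.0012 -0.003   0.0247] min rows rot/lin 0.0 0.2
```

Request:
carry_out(targets=[{"linear":[0.0012,-0.003,0.01],"delta_rot":[0,0,0],"gripper":1},{"linear":[0,0,0.008],"delta_rot":[0,0,0],"gripper":1},{"linear":[0,0,0.005],"delta_rot":[0,0,0],"gripper":1},{"linear":[0,0,0],"delta_rot":[0,0,0],"gripper":1},{"linear":[0,0,0],"delta_rot":[0,0,0],"gripper":1}])

```text
t: 8.03
tcp_pos: [0.647, 0.0072, 0.0378]
tool_rot: [-2.195, -2.247, -0.0]
force: [-3.4, 0.5, 5.6]
width: 0.244
grasp_force: 20.0
```

```bash
python3 -c "
from h import *
plan(.648,.0072,.038,1.4)"
```

```text
t 8.03 tcp [0.647  0.0072 0.0378] w 0.244 F [-3.4  0.5  5.6] rot total [-0.001 -0.001 -0.002] lin total [-0.0001  0.0024 -0.0006] min rows rot/lin 0.0 0.0
```

Request:
carry_out(targets=[{"linear":[0,0,0],"delta_rot":[0,0,0],"gripper":0},{"linear":[0,0,0],"delta_rot":[0,0,0],"gripper":0},{"linear":[0,0,0],"delta_rot":[0,0,0],"gripper":0},{"linear":[0,0,0],"delta_rot":[0,0,0],"gripper":0},{"linear":[0,0,0],"delta_rot":[0,0,0],"gripper":0},{"linear":[0,0,-0.03],"delta_rot":[0,0,0],"gripper":0},{"linear":[0,0,-0.07],"delta_rot":[0,0,0],"gripper":0},{"linear":[0,0,-0.08],"delta_rot":[0,0,0],"gripper":0},{"linear":[0,0,-0.08],"delta_rot":[0,0,0],"gripper":0},{"linear":[0,0,-0.02],"delta_rot":[0,0,0],"gripper":0}])

```text
t: 8.87
tcp_pos: [0.6496, 0.0067, 0.1559]
tool_rot: [2.192, 2.243, 0.009]
force: [0.6, -0.4, 0.3]
width: 0.917
grasp_force: 0.0
```

```bash
python3 -c "
from h import *
plan(.4578,.0945,.130,33)"
```

```text
t 8.87 tcp [0.6496 0.0067 0.1559] w 0.917 F [ 0.6 -0.4  0.3] rot total [ 0.015  0.003 -1.056] lin total [ 0.4453 -0.2826  0.0648] min rows rot/lin 4.4 5.1
```

Request:
carry_out(targets=[{"linear":[0,0,0],"delta_rot":[0,0,-0.211],"gripper":0},{"linear":[0,0,0],"delta_rot":[0,0,-0.211],"gripper":0},{"linear":[0,0,0],"delta_rot":[0,0,-0.211],"gripper":0},{"linear":[0,0,0],"delta_rot":[0,0,-0.211],"gripper":0},{"linear":[0,0,0],"delta_rot":[0,0,-0.212],"gripper":0},{"linear":[0.074,-0.047,0.01],"delta_rot":[0,0,0],"gripper":0},{"linear":[0.074,-0.047,0.01],"delta_rot":[0,0,0],"gripper":0},{"linear":[0.074,-0.047,0.01],"delta_rot":[0,0,0],"gripper":0},{"linear":[0.074,-0.047,0.01],"delta_rot":[0,0,0],"gripper":0},{"linear":[0.074,-0.047,0.01],"delta_rot":[0,0,0],"gripper":0}])

```text
t: 9.7
tcp_pos: [0.4863, 0.0803, 0.1296]
tool_rot: [1.498, 2.761, 0.001]
force: [-0.7, 1.2, -0.1]
width: 0.997
grasp_force: 0.0
```

Request:
carry_out(targets=[{"linear":[0.074,-0.047,0.01],"delta_rot":[0,0,0],"gripper":0},{"linear":[0,0,0],"delta_rot":[0,0,0],"gripper":0},{"linear":[0,0,0],"delta_rot":[0,0,0],"gripper":0},{"linear":[0,0,0],"delta_rot":[0,0,0],"gripper":0}])

```text
t: 10.03
tcp_pos: [0.4566, 0.0944, 0.1262]
tool_rot: [1.498, 2.76, 0.002]
force: [0.1, 0.5, 0.8]
width: 1.002
grasp_force: 0.0
```

```bash
python3 -c "
from h import *
plan(.4578,.0945,.130,33)
d,T=grab('wrist','w3'); P=pts(d['z_map'],d['mtx'],T); find(P,d['z_map'],.4578,.0945)
for n in ('top','scene'):
  d,T=grab(n,n+'1');P=pts(d['z_map'],d['mtx'],T);print(n);find(P,d['z_map'],.648,.0075,r=.036,base=.012)"
```

```text
t 10.03 tcp [0.4566 0.0944 0.1262] w 1.002 F [0.1 0.5 0.8] rot total [0.003 0.001 0.   ] lin total [-0.0015  0.0026 -0.0095] min rows rot/lin 0.0 0.1
 hood z 0.0244 [array([457.1,  94.7]), array([43.6, 44.4]), np.float64(33.7)] 1770
 collar [457.3  94.9  53. ] top 0.0573 652
top
 hood z 0.0318 [array([646.9,   8.7]), array([35. , 33.4]), np.float64(2.4)] 135
 collar [646.9   8.5  63. ] top 0.0651 87
scene
 hood z 0.0325 [array([647.8,   6.9]), array([34.1, 34.3]), np.float64(1.6)] 152
 collar [647.7   7.3  62.2] top 0.0658 105
```

Request:
carry_out(targets=[{"linear":[0,0.0015,0.04],"delta_rot":[0,0,-0.01],"gripper":0},{"linear":[0,0,0.06],"delta_rot":[0,0,0],"gripper":0},{"linear":[0,0,0.06],"delta_rot":[0,0,0],"gripper":0},{"linear":[0,0,0.04],"delta_rot":[0,0,0],"gripper":0},{"linear":[0,0,0.02],"delta_rot":[0,0,0],"gripper":0},{"linear":[0,0,0.02],"delta_rot":[0,0,0],"gripper":0},{"linear":[0,0,0],"delta_rot":[0,0,0],"gripper":0},{"linear":[0,0,0],"delta_rot":[0,0,0],"gripper":0},{"linear":[0,0,0],"delta_rot":[0,0,0],"gripper":0}])

```text
t: 10.93
tcp_pos: [0.4571, 0.095, 0.0302]
tool_rot: [1.491, 2.764, 0.002]
force: [0.1, -0.3, -0.3]
width: 1.002
grasp_force: 0.0
```

```bash
python3 -c "
from h import *
plan(.4573,.0947,.029,33.4)"
```

```text
t 10.93 tcp [0.4571 0.095  0.0302] w 1.002 F [ 0.1 -0.3 -0.3] rot total [ 0.003  0.    -0.003] lin total [-0.0009 -0.      0.003 ] min rows rot/lin 0.0 0.0
```

Request:
carry_out(targets=[{"linear":[0,0,0.003],"delta_rot":[0,0,0],"gripper":1},{"linear":[0,0,0],"delta_rot":[0,0,0],"gripper":1},{"linear":[0,0,0],"delta_rot":[0,0,0],"gripper":1},{"linear":[0,0,0],"delta_rot":[0,0,0],"gripper":1},{"linear":[0,0,0],"delta_rot":[0,0,0],"gripper":1},{"linear":[0,0,0],"delta_rot":[0,0,0],"gripper":1},{"linear":[0,0,0],"delta_rot":[0,0,0],"gripper":1},{"linear":[0,0,0],"delta_rot":[0,0,0],"gripper":1},{"linear":[0,0,0],"delta_rot":[0,0,0],"gripper":1},{"linear":[0,0,0],"delta_rot":[0,0,0],"gripper":1}])

```text
t: 11.77
tcp_pos: [0.4564, 0.0949, 0.0281]
tool_rot: [-1.491, -2.765, -0.0]
force: [0.2, -0.4, -0.1]
width: 0.327
grasp_force: 0.0
```

Request:
carry_out(targets=[{"linear":[0,0,0],"delta_rot":[0,0,0],"gripper":1},{"linear":[0,0,0],"delta_rot":[0,0,0],"gripper":1},{"linear":[0,0,0],"delta_rot":[0,0,0],"gripper":1},{"linear":[0,0,0],"delta_rot":[0,0,0],"gripper":1},{"linear":[0,0,-0.03],"delta_rot":[0,0,0],"gripper":1},{"linear":[0,0,-0.06],"delta_rot":[0,0,0],"gripper":1},{"linear":[0,0,-0.07],"delta_rot":[0,0,0],"gripper":1},{"linear":[0,0,-0.07],"delta_rot":[0,0,0],"gripper":1},{"linear":[0,0,-0.07],"delta_rot":[0,0,0],"gripper":1},{"linear":[0,0,0],"delta_rot":[0,0,0],"gripper":1}])

```text
t: 12.6
tcp_pos: [0.4588, 0.0956, 0.1531]
tool_rot: [1.49, 2.761, 0.009]
force: [1.5, -0.9, -0.3]
width: 0.246
grasp_force: 20.0
```

```bash
python3 -c "
from h import *
plan(.6465,.0826,.150,1.4)"
```

```text
t 12.6 tcp [0.4588 0.0956 0.1531] w 0.246 F [ 1.5 -0.9 -0.3] rot total [ 0.014 -0.002  1.063] lin total [-0.0438  0.4682  0.0078] min rows rot/lin 4.5 4.5
```

Request:
carry_out(targets=[{"linear":[0,0,0],"delta_rot":[0,0,0.2126],"gripper":1},{"linear":[0,0,0],"delta_rot":[0,0,0.2126],"gripper":1},{"linear":[0,0,0],"delta_rot":[0,0,0.2126],"gripper":1},{"linear":[0,0,0],"delta_rot":[0,0,0.2126],"gripper":1},{"linear":[0,0,0],"delta_rot":[0,0,0.2126],"gripper":1},{"linear":[-0.0073,0.078,0],"delta_rot":[0,0,0],"gripper":1},{"linear":[-0.0073,0.078,0],"delta_rot":[0,0,0],"gripper":1},{"linear":[-0.0073,0.078,0],"delta_rot":[0,0,0],"gripper":1},{"linear":[-0.0073,0.078,0],"delta_rot":[0,0,0],"gripper":1},{"linear":[-0.0073,0.078,0],"delta_rot":[0,0,0],"gripper":1}])

```text
t: 13.43
tcp_pos: [0.6138, 0.0841, 0.1473]
tool_rot: [-2.193, -2.249, 0.001]
force: [1.2, 0.3, -0.3]
width: 0.249
grasp_force: 20.0
```

Request:
carry_out(targets=[{"linear":[-0.0073,0.078,0],"delta_rot":[0,0,0],"gripper":1},{"linear":[0,0,0],"delta_rot":[0,0,0],"gripper":1},{"linear":[0,0,0],"delta_rot":[0,0,0],"gripper":1},{"linear":[0,0,0],"delta_rot":[0,0,0],"gripper":1}])

```text
t: 13.77
tcp_pos: [0.6432, 0.0818, 0.1472]
tool_rot: [-2.193, -2.248, 0.002]
force: [-0.2, -0.6, -1.0]
width: 0.247
grasp_force: 20.0
```

```bash
python3 -c "
from h import *
plan(.6465,.0826,.0385,1.4)"
```

```text
t 13.77 tcp [0.6432 0.0818 0.1472] w 0.247 F [-0.2 -0.6 -1. ] rot total [-0.003  0.001  0.   ] lin total [0.0017 0.0082 0.2718] min rows rot/lin 0.0 2.6
```

Request:
carry_out(targets=[{"linear":[0.0017,0.008,0.03],"delta_rot":[0,0,0],"gripper":1},{"linear":[0,0,0.06],"delta_rot":[0,0,0],"gripper":1},{"linear":[0,0,0.06],"delta_rot":[0,0,0],"gripper":1},{"linear":[0,0,0.05],"delta_rot":[0,0,0],"gripper":1},{"linear":[0,0,0.03],"delta_rot":[0,0,0],"gripper":1},{"linear":[0,0,0.02],"delta_rot":[0,0,0],"gripper":1},{"linear":[0,0,0],"delta_rot":[0,0,0],"gripper":1},{"linear":[0,0,0],"delta_rot":[0,0,0],"gripper":1},{"linear":[0,0,0],"delta_rot":[0,0,0],"gripper":1},{"linear":[0,0,0],"delta_rot":[0,0,0],"gripper":1}])

```text
t: 14.6
tcp_pos: [0.6479, 0.0829, 0.0495]
tool_rot: [2.193, 2.248, 0.003]
force: [-0.4, -0.3, -0.4]
width: 0.248
grasp_force: 20.0
```

```bash
python3 -c "
from h import *
plan(.6465,.0826,.0378,1.4)"
```

```text
t 14.6 tcp [0.6479 0.0829 0.0495] w 0.248 F [-0.4 -0.3 -0.4] rot total [ 0.004 -0.001  0.001] lin total [-0.0007 -0.0036  0.0292] min rows rot/lin 0.0 0.3
```

Request:
carry_out(targets=[{"linear":[-0.0005,-0.0015,0.012],"delta_rot":[0,0,0],"gripper":1},{"linear":[0,0,0.01],"delta_rot":[0,0,0],"gripper":1},{"linear":[0,0,0.006],"delta_rot":[0,0,0],"gripper":1},{"linear":[0,0,0],"delta_rot":[0,0,0],"gripper":1},{"linear":[0,0,0],"delta_rot":[0,0,0],"gripper":1},{"linear":[0,0,0],"delta_rot":[0,0,0],"gripper":1}])

```text
t: 15.1
tcp_pos: [0.6464, 0.0826, 0.0371]
tool_rot: [-2.193, -2.249, -0.0]
force: [-2.7, 0.3, 4.8]
width: 0.245
grasp_force: 20.0
```

Just touching. Release, rise, and plan for nozzle 54.

Request:
carry_out(targets=[{"linear":[0,0,0],"delta_rot":[0,0,0],"gripper":0},{"linear":[0,0,0],"delta_rot":[0,0,0],"gripper":0},{"linear":[0,0,0],"delta_rot":[0,0,0],"gripper":0},{"linear":[0,0,0],"delta_rot":[0,0,0],"gripper":0},{"linear":[0,0,0],"delta_rot":[0,0,0],"gripper":0},{"linear":[0,0,-0.03],"delta_rot":[0,0,0],"gripper":0},{"linear":[0,0,-0.07],"delta_rot":[0,0,0],"gripper":0},{"linear":[0,0,-0.08],"delta_rot":[0,0,0],"gripper":0},{"linear":[0,0,-0.08],"delta_rot":[0,0,0],"gripper":0},{"linear":[0,0,-0.02],"delta_rot":[0,0,0],"gripper":0}])

```text
t: 15.93
tcp_pos: [0.649, 0.0825, 0.1557]
tool_rot: [2.191, 2.245, 0.011]
force: [0.8, -1.0, 0.3]
width: 0.919
grasp_force: 0.0
```

```bash
python3 -c "
from h import *
plan(.4335,-.0893,.130,19.4)"
```

```text
t 15.93 tcp [0.649  0.0825 0.1557] w 0.919 F [ 0.8 -1.   0.3] rot total [ 0.015 -0.001 -0.6  ] lin total [-0.2262 -0.6509  0.0643] min rows rot/lin 2.5 6.6
```

Request:
carry_out(targets=[{"linear":[0,0,0],"delta_rot":[0,0,-0.2],"gripper":0},{"linear":[0,0,0],"delta_rot":[0,0,-0.2],"gripper":0},{"linear":[0,0,0],"delta_rot":[0,0,-0.2],"gripper":0},{"linear":[-0.0283,-0.0814,0.0065],"delta_rot":[0,0,0],"gripper":0},{"linear":[-0.0283,-0.0814,0.0065],"delta_rot":[0,0,0],"gripper":0},{"linear":[-0.0283,-0.0814,0.0065],"delta_rot":[0,0,0],"gripper":0},{"linear":[-0.0283,-0.0814,0.0065],"delta_rot":[0,0,0],"gripper":0},{"linear":[-0.0283,-0.0814,0.0065],"delta_rot":[0,0,0],"gripper":0},{"linear":[-0.0283,-0.0814,0.0065],"delta_rot":[0,0,0],"gripper":0},{"linear":[-0.0283,-0.0814,0.0065],"delta_rot":[0,0,0],"gripper":0}])

```text
t: 16.77
tcp_pos: [0.4567, -0.0689, 0.1311]
tool_rot: [1.815, 2.564, 0.001]
force: [0.1, 0.6, 0.5]
width: 1.001
grasp_force: 0.0
```

Request:
carry_out(targets=[{"linear":[-0.0283,-0.0814,0.0065],"delta_rot":[0,0,0],"gripper":0},{"linear":[0,0,0],"delta_rot":[0,0,0],"gripper":0},{"linear":[0,0,0],"delta_rot":[0,0,0],"gripper":0},{"linear":[0,0,0],"delta_rot":[0,0,0],"gripper":0}])

```text
t: 17.1
tcp_pos: [0.4316, -0.0892, 0.1289]
tool_rot: [1.814, 2.564, 0.002]
force: [-0.2, 0.4, -0.6]
width: 1.0
grasp_force: 0.0
```

```bash
python3 -c "
from h import *
plan(.4335,-.0893,.029,19.4)
d,T=grab('wrist','w4'); P=pts(d['z_map'],d['mtx'],T); find(P,d['z_map'],.4335,-.0893)
for n in ('top','scene'):
  d,T=grab(n,n+'2');P=pts(d['z_map'],d['mtx'],T);print(n);find(P,d['z_map'],.6465,.0826,r=.036,base=.012)"
```

```text
t 17.1 tcp [ 0.4316 -0.0892  0.1289] w 1.0 F [-0.2  0.4 -0.6] rot total [ 0.003 -0.     0.001] lin total [-0.0018  0.0043  0.2497] min rows rot/lin 0.0 2.4
 hood z 0.0244 [array([433.7, -90.3]), array([54.1, 54.4]), np.float64(19.3)] 2984
 collar [433.5 -90.   52.9] top 0.0573 637
top
 hood z 0.0317 [array([646.3,  82.5]), array([43.8, 43.9]), np.float64(2.9)] 293
 collar [646.   82.5  61.7] top 0.0647 88
scene
 hood z 0.0325 [array([647.1,  81. ]), array([44.8, 43.9]), np.float64(2.0)] 328
 collar [647.1  81.1  62.1] top 0.0659 101
```

Request:
carry_out(targets=[{"linear":[-0.002,0.003,0.04],"delta_rot":[0,0,0],"gripper":0},{"linear":[0,0,0.06],"delta_rot":[0,0,0],"gripper":0},{"linear":[0,0,0.06],"delta_rot":[0,0,0],"gripper":0},{"linear":[0,0,0.04],"delta_rot":[0,0,0],"gripper":0},{"linear":[0,0,0.03],"delta_rot":[0,0,0],"gripper":0},{"linear":[0,0,0.018],"delta_rot":[0,0,0],"gripper":0},{"linear":[0,0,0],"delta_rot":[0,0,0],"gripper":0},{"linear":[0,0,0],"delta_rot":[0,0,0],"gripper":0},{"linear":[0,0,0],"delta_rot":[0,0,0],"gripper":0}])

```text
t: 18.0
tcp_pos: [0.4331, -0.0897, 0.0296]
tool_rot: [1.814, 2.564, 0.001]
force: [-0.4, -0.4, -0.1]
width: 1.003
grasp_force: 0.0
```

```bash
python3 -c "
from h import *
plan(.4335,-.0898,.029,19.4)"
```

```text
t 18.0 tcp [ 0.4331 -0.0897  0.0296] w 1.003 F [-0.4 -0.4 -0.1] rot total [0.002 0.001 0.002] lin total [-0.0004  0.0008  0.0016] min rows rot/lin 0.0 0.0
```

Request:
carry_out(targets=[{"linear":[0,0,0.001],"delta_rot":[0,0,0],"gripper":1},{"linear":[0,0,0],"delta_rot":[0,0,0],"gripper":1},{"linear":[0,0,0],"delta_rot":[0,0,0],"gripper":1},{"linear":[0,0,0],"delta_rot":[0,0,0],"gripper":1},{"linear":[0,0,0],"delta_rot":[0,0,0],"gripper":1},{"linear":[0,0,0],"delta_rot":[0,0,0],"gripper":1},{"linear":[0,0,0],"delta_rot":[0,0,0],"gripper":1},{"linear":[0,0,0],"delta_rot":[0,0,0],"gripper":1},{"linear":[0,0,0],"delta_rot":[0,0,0],"gripper":1},{"linear":[0,0,0],"delta_rot":[0,0,0],"gripper":1}])

```text
t: 18.83
tcp_pos: [0.4324, -0.0898, 0.0285]
tool_rot: [-1.815, -2.564, -0.0]
force: [-0.4, -0.0, 0.3]
width: 0.33
grasp_force: 0.0
```

Request:
carry_out(targets=[{"linear":[0,0,0],"delta_rot":[0,0,0],"gripper":1},{"linear":[0,0,0],"delta_rot":[0,0,0],"gripper":1},{"linear":[0,0,0],"delta_rot":[0,0,0],"gripper":1},{"linear":[0,0,0],"delta_rot":[0,0,0],"gripper":1},{"linear":[0,0,-0.03],"delta_rot":[0,0,0],"gripper":1},{"linear":[0,0,-0.06],"delta_rot":[0,0,0],"gripper":1},{"linear":[0,0,-0.07],"delta_rot":[0,0,0],"gripper":1},{"linear":[0,0,-0.07],"delta_rot":[0,0,0],"gripper":1},{"linear":[0,0,-0.07],"delta_rot":[0,0,0],"gripper":1},{"linear":[0,0,0],"delta_rot":[0,0,0],"gripper":1}])

```text
t: 19.67
tcp_pos: [0.4349, -0.0901, 0.1533]
tool_rot: [1.812, 2.56, 0.007]
force: [1.6, 0.5, -1.1]
width: 0.246
grasp_force: 20.0
```

```bash
python3 -c "
from h import *
plan(.645,.1577,.150,1.4)"
```

```text
t 19.67 tcp [ 0.4349 -0.0901  0.1533] w 0.246 F [ 1.6  0.5 -1.1] rot total [0.014 0.001 0.6  ] lin total [0.6066 0.5403 0.0081] min rows rot/lin 2.5 7.8
```

Request:
carry_out(targets=[{"linear":[0,0,0],"delta_rot":[0,0,0.2],"gripper":1},{"linear":[0,0,0],"delta_rot":[0,0,0.2],"gripper":1},{"linear":[0,0,0],"delta_rot":[0,0,0.2],"gripper":1},{"linear":[0.0674,0.06,0],"delta_rot":[0,0,0],"gripper":1},{"linear":[0.0674,0.06,0],"delta_rot":[0,0,0],"gripper":1},{"linear":[0.0674,0.06,0],"delta_rot":[0,0,0],"gripper":1},{"linear":[0.0674,0.06,0],"delta_rot":[0,0,0],"gripper":1},{"linear":[0.0674,0.06,0],"delta_rot":[0,0,0],"gripper":1},{"linear":[0.0674,0.06,0],"delta_rot":[0,0,0],"gripper":1},{"linear":[0.0674,0.06,0],"delta_rot":[0,0,0],"gripper":1}])

```text
t: 20.5
tcp_pos: [0.5961, 0.1045, 0.1474]
tool_rot: [-2.193, -2.248, 0.002]
force: [0.1, -0.3, -1.1]
width: 0.246
grasp_force: 20.0
```

Request:
carry_out(targets=[{"linear":[0.0674,0.06,0],"delta_rot":[0,0,0],"gripper":1},{"linear":[0.0674,0.06,0],"delta_rot":[0,0,0],"gripper":1},{"linear":[0,0,0],"delta_rot":[0,0,0],"gripper":1},{"linear":[0,0,0],"delta_rot":[0,0,0],"gripper":1},{"linear":[0,0,0],"delta_rot":[0,0,0],"gripper":1},{"linear":[0,0,0],"delta_rot":[0,0,0],"gripper":1}])

```text
t: 21.0
tcp_pos: [0.6419, 0.1566, 0.1482]
tool_rot: [2.195, 2.247, -0.002]
force: [0.5, 0.2, -1.2]
width: 0.25
grasp_force: 20.0
```

```bash
python3 -c "
from h import *
plan(.645,.1577,.0378,1.4)"
```

```text
t 21.0 tcp [0.6419 0.1566 0.1482] w 0.25 F [ 0.5  0.2 -1.2] rot total [-0.001  0.001 -0.002] lin total [0.0026 0.0079 0.2759] min rows rot/lin 0.0 2.6
```

Request:
carry_out(targets=[{"linear":[0.0026,0.0065,0.03],"delta_rot":[0,0,0],"gripper":1},{"linear":[0,0,0.06],"delta_rot":[0,0,0],"gripper":1},{"linear":[0,0,0.06],"delta_rot":[0,0,0],"gripper":1},{"linear":[0,0,0.05],"delta_rot":[0,0,0],"gripper":1},{"linear":[0,0,0.03],"delta_rot":[0,0,0],"gripper":1},{"linear":[0,0,0.02],"delta_rot":[0,0,0],"gripper":1},{"linear":[0,0,0],"delta_rot":[0,0,0],"gripper":1},{"linear":[0,0,0],"delta_rot":[0,0,0],"gripper":1},{"linear":[0,0,0],"delta_rot":[0,0,0],"gripper":1},{"linear":[0,0,0],"delta_rot":[0,0,0],"gripper":1}])

```text
t: 21.83
tcp_pos: [0.6457, 0.1594, 0.0499]
tool_rot: [2.193, 2.248, 0.003]
force: [-0.2, 0.3, -1.0]
width: 0.244
grasp_force: 20.0
```

```bash
python3 -c "
from h import *
plan(.645,.1577,.0378,1.4)"
```

```text
t 21.83 tcp [0.6457 0.1594 0.0499] w 0.244 F [-0.2  0.3 -1. ] rot total [ 0.004 -0.001  0.001] lin total [-0.0043 -0.0018  0.0303] min rows rot/lin 0.0 0.3
```

Request:
carry_out(targets=[{"linear":[-0.004,0,0.012],"delta_rot":[0,0,0],"gripper":1},{"linear":[0,0,0.011],"delta_rot":[0,0,0],"gripper":1},{"linear":[0,0,0.006],"delta_rot":[0,0,0],"gripper":1},{"linear":[0,0,0],"delta_rot":[0,0,0],"gripper":1},{"linear":[0,0,0],"delta_rot":[0,0,0],"gripper":1},{"linear":[0,0,0],"delta_rot":[0,0,0],"gripper":1}])

```text
t: 22.33
tcp_pos: [0.6449, 0.1574, 0.0375]
tool_rot: [2.194, 2.249, 0.0]
force: [-2.9, -1.9, 5.0]
width: 0.243
grasp_force: 20.0
```

Request:
carry_out(targets=[{"linear":[0,0,0],"delta_rot":[0,0,0],"gripper":0},{"linear":[0,0,0],"delta_rot":[0,0,0],"gripper":0},{"linear":[0,0,0],"delta_rot":[0,0,0],"gripper":0},{"linear":[0,0,0],"delta_rot":[0,0,0],"gripper":0},{"linear":[0,0,0],"delta_rot":[0,0,0],"gripper":0},{"linear":[0,0,-0.03],"delta_rot":[0,0,0],"gripper":0},{"linear":[0,0,-0.07],"delta_rot":[0,0,0],"gripper":0},{"linear":[0,0,-0.08],"delta_rot":[0,0,0],"gripper":0},{"linear":[0,0,-0.08],"delta_rot":[0,0,0],"gripper":0},{"linear":[0,0,-0.02],"delta_rot":[0,0,0],"gripper":0}])

```text
t: 23.17
tcp_pos: [0.6474, 0.158, 0.1559]
tool_rot: [2.191, 2.246, 0.011]
force: [0.2, 0.2, 0.7]
width: 0.922
grasp_force: 0.0
```

```bash
python3 -c "
from h import *
plan(.4548,-.2733,.130,22)"
```

```text
t 23.17 tcp [0.6474 0.158  0.1559] w 0.922 F [0.2 0.2 0.7] rot total [ 0.016 -0.002 -0.686] lin total [-0.8193 -0.8502  0.0647] min rows rot/lin 2.9 11.3
```

Request:
carry_out(targets=[{"linear":[0,0,0],"delta_rot":[0,0,-0.1715],"gripper":0},{"linear":[0,0,0],"delta_rot":[0,0,-0.1715],"gripper":0},{"linear":[0,0,0],"delta_rot":[0,0,-0.1715],"gripper":0},{"linear":[0,0,0],"delta_rot":[0,0,-0.1715],"gripper":0},{"linear":[-0.0585,-0.0607,0.003],"delta_rot":[0,0,0],"gripper":0},{"linear":[-0.0585,-0.0607,0.003],"delta_rot":[0,0,0],"gripper":0},{"linear":[-0.0585,-0.0607,0.003],"delta_rot":[0,0,0],"gripper":0},{"linear":[-0.0585,-0.0607,0.003],"delta_rot":[0,0,0],"gripper":0},{"linear":[-0.0585,-0.0607,0.003],"delta_rot":[0,0,0],"gripper":0},{"linear":[-0.0585,-0.0607,0.003],"delta_rot":[0,0,0],"gripper":0}])

```text
t: 24.0
tcp_pos: [0.5617, -0.0286, 0.1424]
tool_rot: [1.756, 2.604, 0.001]
force: [1.1, -0.7, 0.2]
width: 1.002
grasp_force: 0.0
```

Request:
carry_out(targets=[{"linear":[-0.0585,-0.0607,0.003],"delta_rot":[0,0,0],"gripper":0},{"linear":[-0.0585,-0.0607,0.003],"delta_rot":[0,0,0],"gripper":0},{"linear":[-0.0585,-0.0607,0.003],"delta_rot":[0,0,0],"gripper":0},{"linear":[-0.0585,-0.0607,0.003],"delta_rot":[0,0,0],"gripper":0},{"linear":[-0.0585,-0.0607,0.003],"delta_rot":[0,0,0],"gripper":0},{"linear":[-0.0585,-0.0607,0.003],"delta_rot":[0,0,0],"gripper":0},{"linear":[-0.0585,-0.0607,0.003],"delta_rot":[0,0,0],"gripper":0},{"linear":[-0.0585,-0.0607,0.003],"delta_rot":[0,0,0],"gripper":0},{"linear":[0,0,0],"delta_rot":[0,0,0],"gripper":0},{"linear":[0,0,0],"delta_rot":[0,0,0],"gripper":0}])

```text
t: 24.83
tcp_pos: [0.4515, -0.2754, 0.1327]
tool_rot: [1.762, 2.6, 0.0]
force: [-0.1, 1.0, -0.2]
width: 0.998
grasp_force: 0.0
```

```bash
python3 -c "
from h import *
plan(.4548,-.2733,.029,22)
d,T=grab('wrist','w5'); P=pts(d['z_map'],d['mtx'],T); find(P,d['z_map'],.4548,-.2733)
for n in ('top','scene'):
  d,T=grab(n,n+'3');P=pts(d['z_map'],d['mtx'],T);print(n);find(P,d['z_map'],.645,.1577,r=.04,base=.012)"
```

```text
t 24.83 tcp [ 0.4515 -0.2754  0.1327] w 0.998 F [-0.1  1.  -0.2] rot total [ 0.001  0.001 -0.008] lin total [0.0019 0.0096 0.2593] min rows rot/lin 0.0 2.5
 hood z 0.0242 [array([ 453.3, -270.1]), array([23.8, 15.8]), np.float64(22.4)] 217
 collar [ 454.9 -273.8   52.9] top 0.0573 623
top
 hood z 0.0319 [array([645.1, 157.6]), array([54.7, 54.3]), np.float64(2.1)] 494
 collar [644.6 157.1  63.3] top 0.0652 86
scene
 hood z 0.0324 [array([645.4, 155.6]), array([54.8, 53.8]), np.float64(1.1)] 578
 collar [646.  155.6  62.3] top 0.0656 108
```

Request:
carry_out(targets=[{"linear":[0.001,0.008,0.04],"delta_rot":[0,0,-0.008],"gripper":0},{"linear":[0,0,0.06],"delta_rot":[0,0,0],"gripper":0},{"linear":[0,0,0.06],"delta_rot":[0,0,0],"gripper":0},{"linear":[0,0,0.05],"delta_rot":[0,0,0],"gripper":0},{"linear":[0,0,0.03],"delta_rot":[0,0,0],"gripper":0},{"linear":[0,0,0.015],"delta_rot":[0,0,0],"gripper":0},{"linear":[0,0,0],"delta_rot":[0,0,0],"gripper":0},{"linear":[0,0,0],"delta_rot":[0,0,0],"gripper":0},{"linear":[0,0,0],"delta_rot":[0,0,0],"gripper":0}])

```text
t: 25.73
tcp_pos: [0.4562, -0.2722, 0.0313]
tool_rot: [1.75, 2.607, 0.001]
force: [-0.3, -0.7, -0.2]
width: 0.997
grasp_force: 0.0
```

```bash
python3 -c "
from h import *
plan(.4548,-.2735,.029,22)"
```

```text
t 25.73 tcp [ 0.4562 -0.2722  0.0313] w 0.997 F [-0.3 -0.7 -0.2] rot total [0.003 0.002 0.009] lin total [-0.0018 -0.0045  0.0057] min rows rot/lin 0.0 0.1
```

Request:
carry_out(targets=[{"linear":[-0.0015,-0.004,0.005],"delta_rot":[0,0,0],"gripper":0},{"linear":[0,0,0],"delta_rot":[0,0,0],"gripper":1},{"linear":[0,0,0],"delta_rot":[0,0,0],"gripper":1},{"linear":[0,0,0],"delta_rot":[0,0,0],"gripper":1},{"linear":[0,0,0],"delta_rot":[0,0,0],"gripper":1},{"linear":[0,0,0],"delta_rot":[0,0,0],"gripper":1},{"linear":[0,0,0],"delta_rot":[0,0,0],"gripper":1},{"linear":[0,0,0],"delta_rot":[0,0,0],"gripper":1},{"linear":[0,0,0],"delta_rot":[0,0,0],"gripper":1},{"linear":[0,0,0],"delta_rot":[0,0,0],"gripper":1}])

```text
t: 26.57
tcp_pos: [0.4541, -0.273, 0.0281]
tool_rot: [-1.751, -2.608, -0.0]
force: [0.1, -0.2, -0.9]
width: 0.402
grasp_force: 0.0
```

Request:
carry_out(targets=[{"linear":[0,0,0],"delta_rot":[0,0,0],"gripper":1},{"linear":[0,0,0],"delta_rot":[0,0,0],"gripper":1},{"linear":[0,0,0],"delta_rot":[0,0,0],"gripper":1},{"linear":[0,0,0],"delta_rot":[0,0,0],"gripper":1},{"linear":[0,0,0],"delta_rot":[0,0,0],"gripper":1},{"linear":[0,0,-0.06],"delta_rot":[0,0,0],"gripper":1},{"linear":[0,0,-0.08],"delta_rot":[0,0,0],"gripper":1},{"linear":[0,0,-0.08],"delta_rot":[0,0,0],"gripper":1},{"linear":[0,0,-0.08],"delta_rot":[0,0,0],"gripper":1},{"linear":[0,0,0],"delta_rot":[0,0,0],"gripper":1}])

```text
t: 27.4
tcp_pos: [0.4567, -0.2747, 0.1541]
tool_rot: [1.747, 2.601, 0.004]
force: [0.9, -0.4, -0.1]
width: 0.246
grasp_force: 20.0
```

```bash
python3 -c "
from h import *
plan(.650,-.067,.150,1.4)"
```

```text
t 27.4 tcp [ 0.4567 -0.2747  0.1541] w 0.246 F [ 0.9 -0.4 -0.1] rot total [0.014 0.008 0.694] lin total [0.5073 0.4958 0.0103] min rows rot/lin 2.9 6.8
```

Request:
carry_out(targets=[{"linear":[0,0,0],"delta_rot":[0,0,0.1735],"gripper":1},{"linear":[0,0,0],"delta_rot":[0,0,0.1735],"gripper":1},{"linear":[0,0,0],"delta_rot":[0,0,0.1735],"gripper":1},{"linear":[0,0,0],"delta_rot":[0,0,0.1735],"gripper":1},{"linear":[0.0634,0.062,0],"delta_rot":[0,0,0],"gripper":1},{"linear":[0.0634,0.062,0],"delta_rot":[0,0,0],"gripper":1},{"linear":[0.0634,0.062,0],"delta_rot":[0,0,0],"gripper":1},{"linear":[0.0634,0.062,0],"delta_rot":[0,0,0],"gripper":1},{"linear":[0.0634,0.062,0],"delta_rot":[0,0,0],"gripper":1},{"linear":[0.0634,0.062,0],"delta_rot":[0,0,0],"gripper":1}])

```text
t: 28.23
tcp_pos: [0.6, -0.1158, 0.1478]
tool_rot: [-2.193, -2.249, -0.0]
force: [1.0, -0.1, -0.4]
width: 0.244
grasp_force: 20.0
```

Request:
carry_out(targets=[{"linear":[0.0634,0.062,0],"delta_rot":[0,0,0],"gripper":1},{"linear":[0.0634,0.062,0],"delta_rot":[0,0,0],"gripper":1},{"linear":[0,0,0],"delta_rot":[0,0,0],"gripper":1},{"linear":[0,0,0],"delta_rot":[0,0,0],"gripper":1},{"linear":[0,0,0],"delta_rot":[0,0,0],"gripper":1},{"linear":[0,0,0],"delta_rot":[0,0,0],"gripper":1}])

```text
t: 28.73
tcp_pos: [0.6467, -0.0669, 0.148]
tool_rot: [2.196, 2.247, -0.001]
force: [-0.8, -0.0, -1.0]
width: 0.245
grasp_force: 20.0
```

```bash
python3 -c "
from h import *
plan(.650,-.067,.0378,1.4)"
```

```text
t 28.73 tcp [ 0.6467 -0.0669  0.148 ] w 0.245 F [-0.8 -0.  -1. ] rot total [-0.001  0.001 -0.003] lin total [-0.0005  0.0083  0.2756] min rows rot/lin 0.0 2.6
```

Request:
carry_out(targets=[{"linear":[0,0.0065,0.03],"delta_rot":[0,0,0],"gripper":1},{"linear":[0,0,0.06],"delta_rot":[0,0,0],"gripper":1},{"linear":[0,0,0.06],"delta_rot":[0,0,0],"gripper":1},{"linear":[0,0,0.05],"delta_rot":[0,0,0],"gripper":1},{"linear":[0,0,0.03],"delta_rot":[0,0,0],"gripper":1},{"linear":[0,0,0.02],"delta_rot":[0,0,0],"gripper":1},{"linear":[0,0,0],"delta_rot":[0,0,0],"gripper":1},{"linear":[0,0,0],"delta_rot":[0,0,0],"gripper":1},{"linear":[0,0,0],"delta_rot":[0,0,0],"gripper":1},{"linear":[0,0,0],"delta_rot":[0,0,0],"gripper":1}])

```text
t: 29.57
tcp_pos: [0.6508, -0.0653, 0.0495]
tool_rot: [2.193, 2.248, 0.003]
force: [-0.6, 0.5, -0.7]
width: 0.242
grasp_force: 20.0
```

```bash
python3 -c "
from h import *
plan(.650,-.067,.0378,1.4)"
```

```text
t 29.57 tcp [ 0.6508 -0.0653  0.0495] w 0.242 F [-0.6  0.5 -0.7] rot total [ 0.004 -0.     0.001] lin total [-0.0041 -0.0021  0.0292] min rows rot/lin 0.0 0.3
```

Request:
carry_out(targets=[{"linear":[-0.004,0,0.012],"delta_rot":[0,0,0],"gripper":1},{"linear":[0,0,0.01],"delta_rot":[0,0,0],"gripper":1},{"linear":[0,0,0.006],"delta_rot":[0,0,0],"gripper":1},{"linear":[0,0,0],"delta_rot":[0,0,0],"gripper":1},{"linear":[0,0,0],"delta_rot":[0,0,0],"gripper":1},{"linear":[0,0,0],"delta_rot":[0,0,0],"gripper":1}])

```text
t: 30.07
tcp_pos: [0.6502, -0.067, 0.037]
tool_rot: [2.193, 2.249, 0.0]
force: [1.0, -0.9, 1.9]
width: 0.245
grasp_force: 20.0
```

```bash
python3 -c "
from h import *
plan(.650,-.067,.0378,1.4)"
```

```text
t 30.07 tcp [ 0.6502 -0.067   0.037 ] w 0.245 F [ 1.  -0.9  1.9] rot total [0.001 0.    0.001] lin total [-0.0001 -0.0004 -0.002 ] min rows rot/lin 0.0 0.0
```

Release, rise, and draw back toward the robot so it doesn't hide the rack.

Request:
carry_out(targets=[{"linear":[0,0,0],"delta_rot":[0,0,0],"gripper":0},{"linear":[0,0,0],"delta_rot":[0,0,0],"gripper":0},{"linear":[0,0,0],"delta_rot":[0,0,0],"gripper":0},{"linear":[0,0,0],"delta_rot":[0,0,0],"gripper":0},{"linear":[0,0,0],"delta_rot":[0,0,0],"gripper":0},{"linear":[0,0,-0.03],"delta_rot":[0,0,0],"gripper":0},{"linear":[0,0,-0.07],"delta_rot":[0,0,0],"gripper":0},{"linear":[0,0,-0.08],"delta_rot":[0,0,0],"gripper":0},{"linear":[0,0,-0.08],"delta_rot":[0,0,0],"gripper":0},{"linear":[0,0,-0.02],"delta_rot":[0,0,0],"gripper":0}])

```text
t: 30.9
tcp_pos: [0.6524, -0.0674, 0.1557]
tool_rot: [2.19, 2.244, 0.009]
force: [0.7, 0.3, 0.3]
width: 0.92
grasp_force: 0.0
```

Request:
carry_out(targets=[{"linear":[-0.04,-0.07,0],"delta_rot":[0,0,0],"gripper":0},{"linear":[-0.04,-0.07,0],"delta_rot":[0,0,0],"gripper":0},{"linear":[-0.04,-0.07,0],"delta_rot":[0,0,0],"gripper":0},{"linear":[-0.04,-0.07,0],"delta_rot":[0,0,0],"gripper":0},{"linear":[-0.04,-0.07,0],"delta_rot":[0,0,0],"gripper":0},{"linear":[-0.04,-0.07,0],"delta_rot":[0,0,0],"gripper":0},{"linear":[0,0,0],"delta_rot":[0,0,0],"gripper":0},{"linear":[0,0,0],"delta_rot":[0,0,0],"gripper":0}])

```text
t: 31.57
tcp_pos: [0.4835, -0.1681, 0.1499]
tool_rot: [2.196, 2.245, 0.002]
force: [-0.5, 0.6, -0.6]
width: 1.003
grasp_force: 0.0
```

```bash
python3 -c "
from h import *
for n in ('top','scene'):
  d,T=grab(n,n+'4');P=pts(d['z_map'],d['mtx'],T)
  for p in ((.645,.1575),(.6465,.0826),(.6488,.0077),(.65,-.067)): print(n,p);find(P,d['z_map'],*p,r=.036,base=.012)
c=cv2.imread('pics/top4.png')[110:260,110:340]; cv2.imwrite('pics/top4c.png',cv2.resize(c,None,fx=3.4,fy=3.4,interpolation=cv2.INTER_CUBIC))"
```

```text
top (0.645, 0.1575)
 hood z 0.0317 [array([644.4, 157.9]), array([53.5, 53.9]), np.float64(89.6)] 489
 collar [644.  157.3  62.4] top 0.0654 87
top (0.6465, 0.0826)
 hood z 0.0318 [array([646.2,  82.8]), array([44.5, 43.7]), np.float64(1.5)] 296
 collar [646.6  82.7  61.8] top 0.0648 88
top (0.6488, 0.0077)
 hood z 0.0317 [array([646.9,   8.7]), array([34.7, 33.4]), np.float64(2.5)] 136
 collar [646.8   8.4  63. ] top 0.0648 87
top (0.65, -0.067)
 hood z 0.032 [array([645.8, -63.3]), array([31.4, 17.6]), np.float64(49.2)] 42
 collar [649.9 -67.   61.9] top 0.0654 85
scene (0.645, 0.1575)
 hood z 0.0325 [array([645.8, 155.7]), array([54.6, 54. ]), np.float64(0.6)] 565
 collar [645.8 155.6  62.2] top 0.0658 106
scene (0.6465, 0.0826)
 hood z 0.0326 [array([647.4,  81.1]), array([43.9, 44. ]), np.float64(1.4)] 323
 collar [647.   81.4  62.6] top 0.0655 100
scene (0.6488, 0.0077)
 hood z 0.0325 [array([647.9,   7. ]), array([34.4, 34.2]), np.float64(1.9)] 156
 collar [647.4   7.3  62.6] top 0.0657 98
scene (0.65, -0.067)
 hood z 0.0325 [array([651.4, -68.9]), array([23.1, 23.8]), np.float64(2.2)] 60
 collar [651.6 -68.7  62.2] top 0.0659 98
```

View pics/top4c.png

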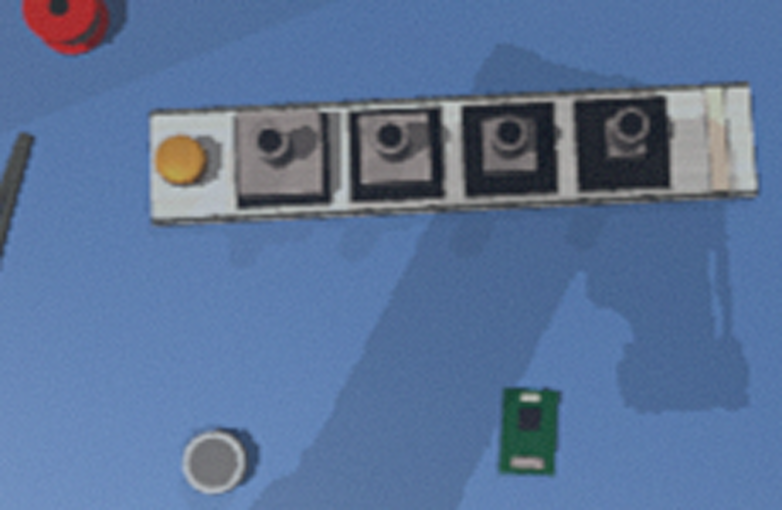

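All four nozzles stand upright on their pads: 54, 44, 34, 24 going away from the knob at (180,160), with collars at (272,142), (392,137), (509,133) and (630,126). Each is within about 2 mm of its pad centre, and the gripper is clear.

```bash
python3 -c "
from rig import manip
print(manip.hand_in())"
```

```text
the job is handed in; nothing more can be done
None
```

The job is handed in at about 32 s: the 54, 44, 34 and 24 mm nozzles stand released and upright on pads 1 to 4, widest next to the knob, each within about 2 mm of its pad centre by my camera measurements; the hand-in call gave no verdict.

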